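# Unstack the tenoned rails into their gluing trays

### The arm

A 6-joint arm with a two-finger parallel gripper is mounted at the origin on the work surface. World frame = base frame: x ahead of the robot, y to its left, z up, the work surface at z = 0. Lengths are in m, angles in degrees, forces in N, time in s.
With the tool pointing down it reaches from about 0.4 to 0.925 m from the base axis. Payload 3.4 kg.
Tool frame: the origin (TCP) lies midway between the tips of the shut fingers; the grasp point (between the pads) lies 19 mm behind it; z points along the fingers, y is the direction in which the jaws open and shut (so a half turn about z gives the same grasp; the last joint's range is limited). The gripper opens to 85 mm and grips with 20 to 120 N. Pads are 22 mm wide; open, the fingers measure 114 mm over their backs; the gripper's body (76 mm by 85 mm) begins 54 mm behind the grasp point. The pads swing forward as they close: fully open they stand 13 mm farther back than shut.
Start: joints at [-81.159, 17.578, 86.31, -0, 76.112, -4.211], TCP at [0.13, -0.56, 0.231] pointing down, gripper open.
Joint ranges: [-179.03, 179.03], [-60, 130.46], [8.19, 133.38], [-81.62, 261.62], [5.75, 156.47], [-153.77, 153.77]. Speed limits (degrees/s): [147.25, 147.25, 180, 180, 180, 180].

### API

Orientations are given as a 3x3 rotation matrix whose columns are the frame's x, y, z axes.
In Python, from cell import ctrl, camera, job gives the robot as it stands.
- The arm moves only by the tool jog_arm, never from a script. Its argument "deltas" is a list of rows, each a list of 6 numbers: the shift along the world's x, y, z in m, then the turn, a rotation vector about the world's x, y, z in degrees. In form: [[tx, ty, tz, wx, wy, wz], ...]. A call has exactly 5 rows; each row is the pose to reach, as a shift and turn from the pose measured when the call began; what a row does not reach only later rows make up. A row lasts 1/12 s, in which the tool goes at most 41.7 mm and 7.16 degrees, less where a joint would pass 70% of its speed; a pose out of reach is approached as far as the arm can. A call with a gripper value outside its range is refused whole. "grip" is the finger opening in m, from 0 to 0.0854, set as the call begins (left out, the last holds). The fingers move at their own pace and stop on an object; "force" is the grip in N (left out, the last holds). Time passes only in rows, so rows that repeat a pose let the fingers close, or fill a call up. It gives the time, the measured TCP pose, the force and the opening at its end, in the units of the state.
- ctrl.observe(): the state, without advancing time (a new reading comes with each control period).
- camera(name): name is "side" or "top" or "wrist"; returns a dict with "frame" (384x512x3 uint8, blue, green, red), "intrinsics" (3x3 intrinsics, pixels), "D" ([k1, k2, p1, p2, k3] as OpenCV has them; the pictures are not rectified), "rvec" (rotation vector, rad) and "tvec" (3), from world to camera coordinates, as OpenCV has them; the wrist camera has in their place "tool_from_camera" (4x4, takes a point from camera to tool coordinates, whose origin is the TCP and whose axes are the flange's). Camera axes: x right, y down, z forward; pixel columns grow to the right and rows downward; lengths in m; the calibration is good to about 2 mm. A picture is of the moment at which its call begins: read the wrist's pose just before it. There is no depth.
- job.finish_job(): hands the job in, once; it reports no verdict.
The state is a dict: "time_s": time; "joint_positions": joint angles; "joint_vel": joint speeds; "effort": joint torques, N m; "ee_pos": TCP position; "tcp_rot": TCP orientation; "force": force on the tool from outside, world axes, zero at the start; "torque": the same for the moment, N m; "width": finger opening in m.
Only numpy, scipy, OpenCV 4.12 (cv2) and the standard library are available. Lean on these libraries where they do the work, as an engineer would, in place of code of your own. Each camera call takes 0.05 s, during which the arm holds its last target.

### The job

Take the stack of four tenoned rails apart and lay each rail flat and straight, same face up, in the gluing tray made for its length: the shortest rail in the shortest tray, the next in the next longer, and so on to the longest, each resting on the tray's floor between its end and side stops. Leave the glue bottle and the bar clamp where they are.

Things in the scene. Friction and masses are not known exactly. Their poses are not given: they have to be found in the camera images.
- rail_a: The shortest of four pale softwood rails with a stub tenon at each end: 80 mm long overall along its x axis, of which the middle 56 mm is the full section, 45 mm wide (its y) and 36 mm thick (its z), the last 12 mm at each end being tenon, 30 by 14 mm at mid-height. Loose, about 64 g. It starts lying flat on rail_b, on top of the stack. Origin: centre of its underside.
- rail_b: The second shortest of four pale softwood rails with a stub tenon at each end: 110 mm long overall along its x axis, of which the middle 86 mm is the full section, 45 mm wide (its y) and 36 mm thick (its z), the last 12 mm at each end being tenon, 30 by 14 mm at mid-height. Loose, about 88 g. It starts lying flat on rail_c. Origin: centre of its underside.
- rail_c: The second longest of four pale softwood rails with a stub tenon at each end: 140 mm long overall along its x axis, of which the middle 116 mm is the full section, 45 mm wide (its y) and 36 mm thick (its z), the last 12 mm at each end being tenon, 30 by 14 mm at mid-height. Loose, about 112 g. It starts lying flat on rail_d. Origin: centre of its underside.
- rail_d: The longest of four pale softwood rails with a stub tenon at each end: 170 mm long overall along its x axis, of which the middle 146 mm is the full section, 45 mm wide (its y) and 36 mm thick (its z), the last 12 mm at each end being tenon, 30 by 14 mm at mid-height. Loose, about 136 g. It starts lying flat on the bench, at the bottom of the stack. Origin: centre of its underside.
- tray_a: The shortest of four fixed gluing trays, for the shortest rail: white floor, its top 4 mm above the underside; 8 mm thick plywood stops across both ends (tops 18 mm above the underside) and at each corner an 18 mm long side stop as high; the sides between are open for fingers. Inside 100 mm long (x axis), 65 mm wide (y); outside 116 by 81 mm. Origin: centre of its underside.
- tray_b: The second shortest of four fixed gluing trays, for the second shortest rail: white floor, its top 4 mm above the underside; 8 mm thick plywood stops across both ends (tops 18 mm above the underside) and at each corner an 18 mm long side stop as high; the sides between are open for fingers. Inside 130 mm long (x axis), 65 mm wide (y); outside 146 by 81 mm. Origin: centre of its underside.
- tray_c: The second longest of four fixed gluing trays, for the second longest rail: white floor, its top 4 mm above the underside; 8 mm thick plywood stops across both ends (tops 18 mm above the underside) and at each corner an 18 mm long side stop as high; the sides between are open for fingers. Inside 160 mm long (x axis), 65 mm wide (y); outside 176 by 81 mm. Origin: centre of its underside.
- tray_d: The longest of four fixed gluing trays, for the longest rail: white floor, its top 4 mm above the underside; 8 mm thick plywood stops across both ends (tops 18 mm above the underside) and at each corner an 18 mm long side stop as high; the sides between are open for fingers. Inside 190 mm long (x axis), 65 mm wide (y); outside 206 by 81 mm. Origin: centre of its underside.
- glue_bottle: Bystander: a yellow plastic glue bottle with orange cap, standing, 60 mm in diameter, 150 mm tall, loose. Origin: centre of its underside.
- bar_clamp: Bystander: a bar clamp lying flat, dark bar 300 mm long along its x, orange jaws reaching 75 mm to its +y, 24 mm high, loose. Origin: under the middle of the bar.
Things that resemble listed ones, but are neither listed nor needed, are in the scene too. Leave any green or purple look-alike of the rail_b alone.

How it is judged (in metres and radians):
At the end, for the whole second after the job is handed in: Every rail lies in the tray of its own length: centre within 14.5 mm of the tray's centre, underside within 4 mm of the tray's floor, level within 0.08 rad, lengthwise within 0.3 rad of the tray's length, released and at rest (horizontal distance between rail_a and tray_a below 0.0145 m and z of rail_a in the frame of tray_a below 0.008 m and angle between each of rail_a, rail_b, rail_c, rail_d's own z axis and vertical below 0.08 rad and angle between the x axis of rail_a and the x axis of tray_a, either way round below 0.3 rad and linear speed of each of rail_a, rail_b, rail_c, rail_d below 0.02 m/s and angular speed of each of rail_a, rail_b, rail_c, rail_d below 0.2 rad/s and horizontal distance between rail_b and tray_b below 0.0145 m and z of rail_b in the frame of tray_b below 0.008 m and angle between the x axis of rail_b and the x axis of tray_b, either way round below 0.3 rad and horizontal distance between rail_c and tray_c below 0.0145 m and z of rail_c in the frame of tray_c below 0.008 m and angle between the x axis of rail_c and the x axis of tray_c, either way round below 0.3 rad and horizontal distance between rail_d and tray_d below 0.0145 m and z of rail_d in the frame of tray_d below 0.008 m and angle between the x axis of rail_d and the x axis of tray_d, either way round below 0.3 rad); the robot touches nothing.
It fails at once if glue bottle pushed more than 30 mm or tipped (distance of glue_bottle from where it was at the start of the episode above 0.03 m or angle between glue_bottle's own z axis and vertical above 0.4 rad).
It fails at once if bar clamp pushed more than 30 mm or tipped (distance of bar_clamp from where it was at the start of the episode above 0.03 m or angle between bar_clamp's own z axis and vertical above 0.4 rad).
It also fails if it takes over 128 s, if anything falls off the work surface, if the arm or the gripper's body presses on something with over 40 N, if the wrist force passes 120 N, or if a joint passes its speed limit or range.

## Working session

There is one attempt and no reset: what is moved stays moved. The work goes in short steps, Python scripts to look and compute and a tool call to move; the robot and the scene stay as the last step left them, time stands still between calls to the robot, and variables do not carry over. Pictures are saved under pics/ and viewed, and the job is handed in when it is done.

Besides the shell and the picture viewer there is one more tool, called after "Call:" as name(argument=value, ...), one argument or row to a line, values as JSON. jog_arm: Moves the arm, as the interface text tells. Its arguments: {"type":"object","properties":{"deltas":{"type":"array","items":{"type":"array","items":{"type":"number"}}},"grip":{"type":"number"},"force":{"type":"number"}},"required":["deltas"]}

```bash
mkdir -p pics; ls; python3 - <<'E'
from cell import ctrl,camera,job
import cv2,numpy as np,pickle
s=ctrl.observe();print({k:np.round(v,3).tolist() for k,v in s.items()})
d={}
for n in("top","side"):
    c=camera(n);d[n]=c;cv2.imwrite(f"pics/{n}0.png",c["frame"]);print(n,c["intrinsics"],c["D"],c["rvec"],c["tvec"])
pickle.dump(d,open("cams.pkl","wb"))
E
```

```text
pics
{'time_s': 0.0, 'joint_positions': [-81.159, 17.622, 86.385, 0.001, 76.112, -4.21], 'joint_vel': [-0.124, 0.064, -0.142, 0.003, -0.009, 0.003], 'effort': [-0.002, -45.756, -25.192, -0.0, 0.013, -0.0], 'ee_pos': [0.13, -0.559, 0.23], 'tcp_rot': [[0.974, 0.226, -0.0], [0.226, -0.974, 0.002], [0.0, -0.002, -1.0]], 'force': [0.367, 0.355, 0.068], 'torque': [0.042, -0.024, 0.058], 'width': 0.085}
top [[364.84171051   0.         259.10357523]
 [  0.         364.84171051 188.883535  ]
 [  0.           0.           1.        ]] [-0.02538829  0.          0.          0.          0.        ] [ 2.12255191 -2.18861395  0.1277485 ] [0.02357416 0.53965423 1.11208258]
side [[347.90620796   0.         254.45575067]
 [  0.         347.90620796 192.3827225 ]
 [  0.           0.           1.        ]] [-0.00757252  0.          0.          0.          0.        ] [ 2.39257653 -0.21993348  0.1090432 ] [-0.51889685  0.12432929  0.90124439]
```

View pics/top0.png

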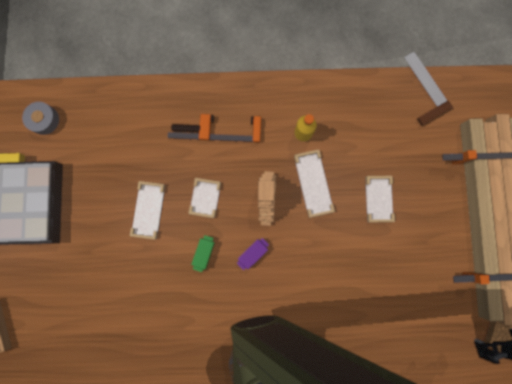

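View pics/side0.png

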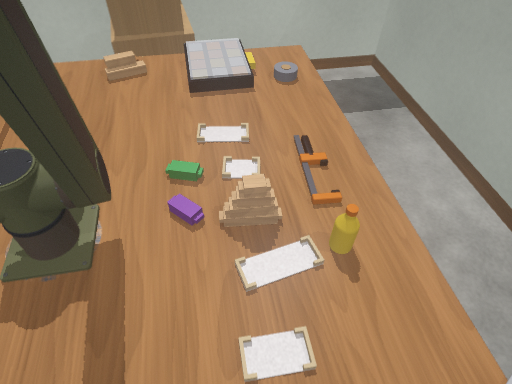

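```bash
cat > h.py <<'E'
import numpy as np,cv2,pickle
def ray(c,px):
    R=cv2.Rodrigues(np.array(c["rvec"],float))[0];t=np.array(c["tvec"],float).ravel()
    u=cv2.undistortPoints(np.array(px,float).reshape(-1,1,2),c["intrinsics"],np.array(c["D"],float)).reshape(-1,2)
    return -R.T@t,np.c_[u,np.ones(len(u))]@R
def toplane(c,px,z):
    o,d=ray(c,px);return o+d*((z-o[2])/d[:,2])[:,None]
def proj(c,P):
    return cv2.projectPoints(np.array(P,float).reshape(-1,1,3),np.array(c["rvec"],float),np.array(c["tvec"],float),c["intrinsics"],np.array(c["D"],float))[0].reshape(-1,2)
E
python3 - <<'E'
from h import *
d=pickle.load(open("cams.pkl","rb"))
f=d["top"]["frame"]
cv2.imwrite("pics/t_crop.png",cv2.resize(f[100:285,120:410],None,fx=2.75,fy=2.75,interpolation=cv2.INTER_CUBIC))
f=d["side"]["frame"]
cv2.imwrite("pics/s_crop.png",cv2.resize(f[110:384,150:350],None,fx=2.15,fy=2.15,interpolation=cv2.INTER_CUBIC))
for p in [(148,210),(205,198),(314,183),(380,199),(267,198),(306,128),(203,253),(253,253),(215,130)]: print(p,toplane(d["top"],[p],0.0).round(3))
E
```

```text
(148, 210) [[0.487 0.367 0.   ]]
(205, 198) [[0.52  0.182 0.   ]]
(314, 183) [[ 0.558 -0.171  0.   ]]
(380, 199) [[ 0.499 -0.381  0.   ]]
(267, 198) [[ 0.514 -0.017  0.   ]]
(306, 128) [[ 0.742 -0.154  0.   ]]
(203, 253) [[0.345 0.191 0.   ]]
(253, 253) [[0.34  0.033 0.   ]]
(215, 130) [[0.745 0.147 0.   ]]
```

View pics/t_crop.png

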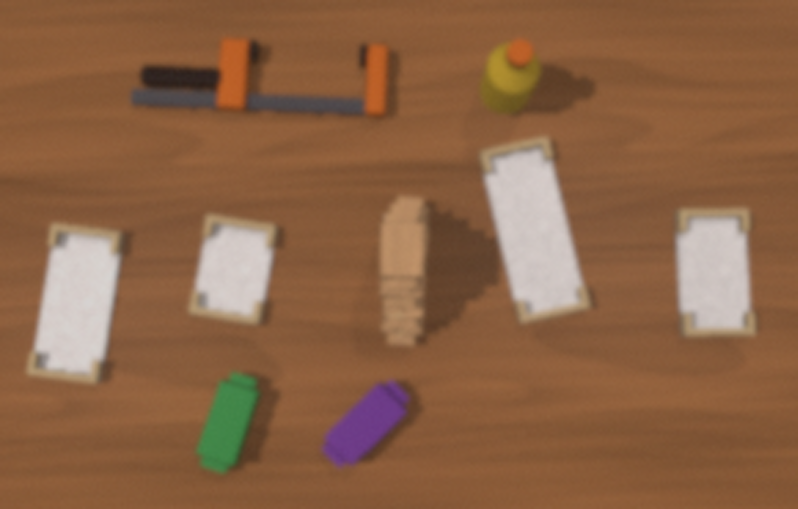

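View pics/s_crop.png

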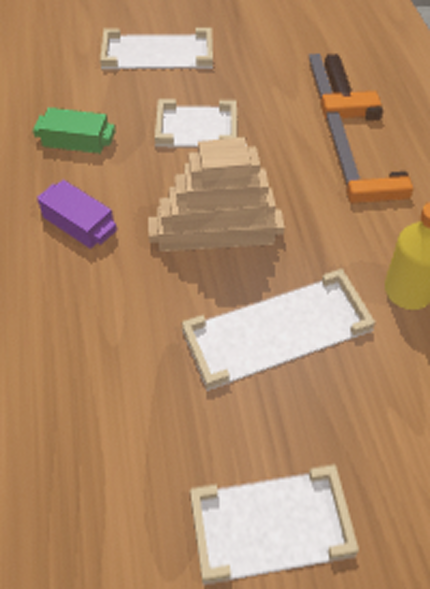

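```bash
cat > fit.py <<'E'
from h import *
from scipy.optimize import minimize
L=dict(a=.116,b=.146,c=.176,d=.206)
def mask(f):
    f=cv2.resize(f,None,fx=4,fy=4,interpolation=cv2.INTER_CUBIC)
    lab=cv2.cvtColor(f,cv2.COLOR_BGR2HSV)
    return ((lab[...,2]>135)&(lab[...,1]<115)).astype(np.uint8)
def box(x0,x1,y0,y1,z0,z1): return np.array([[x,y,z] for x in(x0,x1) for y in(y0,y1) for z in(z0,z1)])
def rend(c,T,l,p):
    im=np.zeros((384*4,512*4),np.uint8)
    h=l/2;ca,sa=np.cos(p[2]),np.sin(p[2]);R=np.array([[ca,-sa,0],[sa,ca,0],[0,0,1]])
    bs=[box(-h,h,-.0405,.0405,0,.004)]
    for s in(-1,1):
        bs.append(box(*sorted((s*h,s*(h-.008))),-.0405,.0405,0,.018))
        for q in(-1,1): bs.append(box(*sorted((s*h,s*(h-.026))),*sorted((q*.0405,q*.0325)),0,.018))
    for b in bs:
        P=b@R.T+[p[0],p[1],0]
        u=proj(c,P)*4+1.5
        cv2.fillConvexPoly(im,cv2.convexHull(np.round(u*16).astype(np.int32)),1,shift=4)
    return im
E
python3 - <<'E'
from fit import *
d=pickle.load(open("cams.pkl","rb"))
init=dict(a=(.52,.182,-.2),b=(.499,-.381,0.03),c=(.487,.367,-.15),d=(.558,-.171,.2))
M={n:mask(d[n]["frame"]) for n in d}
for n in M: cv2.imwrite(f"pics/m_{n}.png",cv2.resize(M[n]*255,(768,576)))
for k,p0 in init.items():
    for cams in(["top"],["side"],["top","side"]):
        def cost(p):
            t=0
            for n in cams:
                r=rend(d[n],0,L[k],p);dil=cv2.dilate(rend(d[n],0,L[k],p0),np.ones((81,81)));
                t+=1-(r&M[n]).sum()/((r|M[n])&dil).sum()
            return t/len(cams)
        r=minimize(cost,p0,method="Nelder-Mead",options=dict(initial_simplex=np.array(p0)+np.array([[0,0,0],[.01,0,0],[0,.01,0],[0,0,.1]]),xatol=1e-4,fatol=1e-5))
        print(k,cams,r.x.round(4),np.degrees(r.x[2]).round(1),round(r.fun,3))
E
```

```text
a ['top'] [ 0.5211  0.184  -0.1934] -11.1 0.067
a ['side'] [ 0.52    0.1781 -0.1716] -9.8 0.449
a ['top', 'side'] [ 0.5211  0.1842 -0.1864] -10.7 0.262
b ['top'] [ 0.4996 -0.3779 -0.0278] -1.6 0.068
b ['side'] [ 0.5007 -0.3781 -0.0223] -1.3 0.049
b ['top', 'side'] [ 0.5001 -0.3781 -0.0204] -1.2 0.059
c ['top'] [ 0.4875  0.3683 -0.1583] -9.1 0.076
c ['side'] [ 0.4874  0.3643 -0.1648] -9.4 0.219
c ['top', 'side'] [ 0.4874  0.3686 -0.1484] -8.5 0.151
d ['top'] [ 0.5561 -0.1688  0.1881] 10.8 0.072
d ['side'] [ 0.5588 -0.173   0.2108] 12.1 0.357
d ['top', 'side'] [ 0.5567 -0.1694  0.1905] 10.9 0.218
```

View pics/m_top.png

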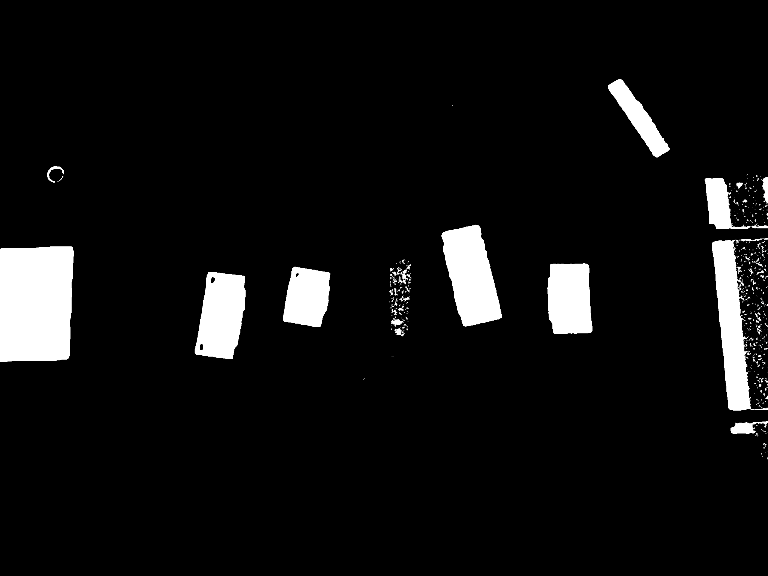

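Call:
jog_arm(
  deltas=[
    [0.02,0.03,0.04,0,0,-3],
    [0.04,0.06,0.07,0,0,-6],
    [0.06,0.09,0.09,0,0,-9],
    [0.085,0.12,0.1,0,0,-12],
    [0.11,0.15,0.11,0,0,-13],
  ],
)

```text
time_s: 0.52
ee_pos: [0.2323, -0.4183, 0.3383]
tcp_rot: [[1.0, -0.003, 0.001], [-0.003, -1.0, 0.0], [0.001, -0.0, -1.0]]
force: [1.6, -0.0, 1.3]
width: 0.0853
```

Call:
jog_arm(
  deltas=[
    [0.025,0.032,0,0,0,0],
    [0.05,0.065,0,0,0,0],
    [0.075,0.1,0,0,0,0],
    [0.1,0.13,0,0,0,0],
    [0.12,0.16,0,0,0,0],
  ],
)

```text
time_s: 0.93
ee_pos: [0.3534, -0.2562, 0.3382]
tcp_rot: [[1.0, -0.003, 0.001], [-0.003, -1.0, 0.001], [0.001, -0.001, -1.0]]
force: [0.8, -0.6, 0.0]
width: 0.0855
```

Call:
jog_arm(
  deltas=[
    [0.025,0.032,0,0,0,0],
    [0.05,0.065,0,0,0,0],
    [0.075,0.1,0,0,0,0],
    [0.1,0.13,0,0,0,0],
    [0.12,0.16,0,0,0,0],
  ],
)

```text
time_s: 1.35
ee_pos: [0.4746, -0.0939, 0.3379]
tcp_rot: [[1.0, -0.002, 0.002], [-0.002, -1.0, 0.001], [0.002, -0.001, -1.0]]
force: [0.6, -1.5, -0.2]
width: 0.0857
```

Call:
jog_arm(
  deltas=[
    [0.01,0.03,0,0,0,0],
    [0.02,0.06,0.02,0,0,0],
    [0.03,0.075,0.03,0,0,0],
    [0.035,0.08,0.03,0,0,0],
    [0.035,0.08,0.03,0,0,0],
  ],
)

```text
time_s: 1.77
ee_pos: [0.5105, -0.0129, 0.3676]
tcp_rot: [[1.0, 0.001, 0.002], [0.001, -1.0, 0.001], [0.002, -0.001, -1.0]]
force: [0.2, 0.3, -0.5]
width: 0.0853
```

```bash
cat > wr.py <<'E'
from cell import ctrl,camera,job
from h import *
def wrist():
    s=ctrl.observe();c=camera("wrist")
    T=np.eye(4);T[:3,:3]=s["tcp_rot"];T[:3,3]=s["ee_pos"]
    W=np.linalg.inv(T@np.array(c["tool_from_camera"]))
    c["rvec"]=cv2.Rodrigues(W[:3,:3])[0].ravel();c["tvec"]=W[:3,3]
    return s,c
E
python3 - <<'E'
from wr import *
s,c=wrist();print(s["ee_pos"],s["tcp_rot"],c["tvec"],c["rvec"])
t=camera("top");sd=camera("side")
pickle.dump(dict(w=c,top=t,side=sd),open("c1.pkl","wb"))
cv2.imwrite("pics/w1.png",cv2.resize(c["frame"],None,fx=1.5,fy=1.5,interpolation=cv2.INTER_CUBIC))
cv2.imwrite("pics/t1.png",t["frame"])
E
```

```text
[ 0.5105499  -0.01292698  0.36762211] [[ 9.99997499e-01  6.30292389e-04  2.14577861e-03]
 [ 6.28739311e-04 -9.99999540e-01  7.24381021e-04]
 [ 2.14623419e-03 -7.23030074e-04 -9.99997435e-01]] [-0.01264964  0.42240449  0.64207538] [-2.08242196  2.07786979  0.27821045]
```

View pics/w1.png

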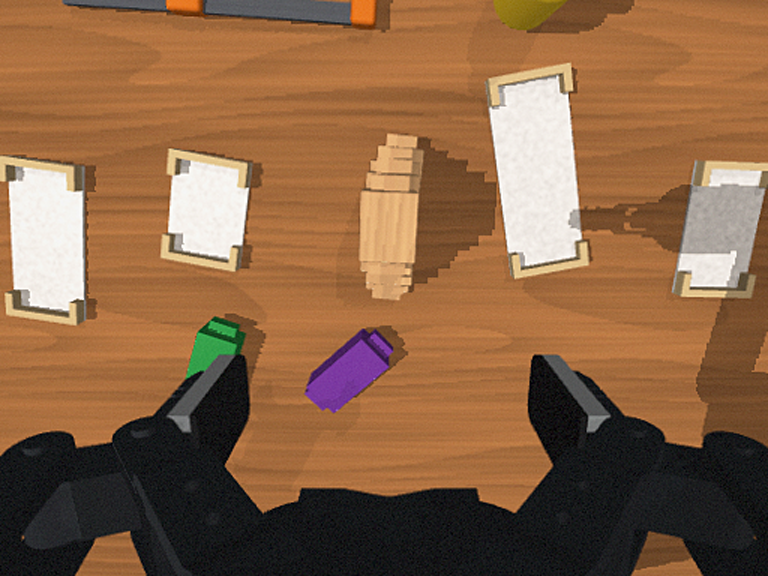

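```bash
python3 - <<'E'
from h import *
d=pickle.load(open("c1.pkl","rb"))
f=d["w"]["frame"];print(f.shape)
cv2.imwrite("pics/w1c.png",cv2.resize(f[80:208,220:300],None,fx=4.6,fy=4.6,interpolation=cv2.INTER_CUBIC))
f=d["side"]["frame"]
cv2.imwrite("pics/s1c.png",cv2.resize(f[165:235,210:292],None,fx=8,fy=8,interpolation=cv2.INTER_CUBIC))
E
```

```text
(384, 512, 3)
```

View pics/w1c.png

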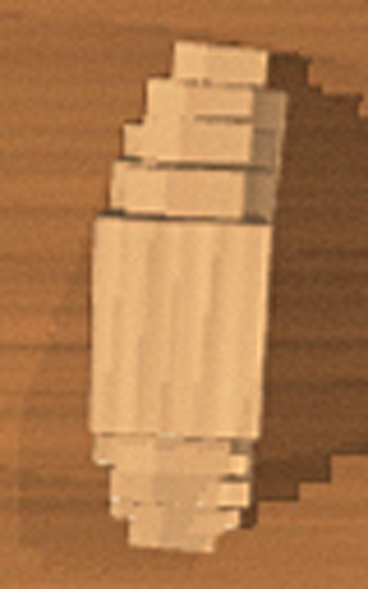

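View pics/s1c.png

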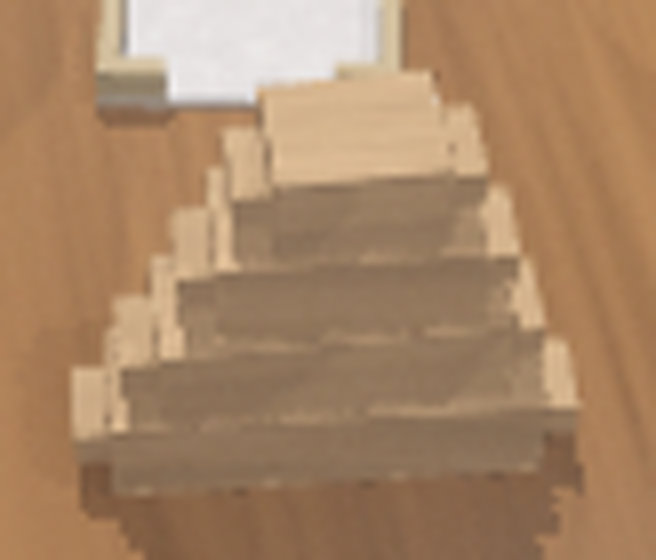

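```bash
python3 - <<'E'
from fit import *
d=pickle.load(open("c1.pkl","rb"));w=d["w"]
px=np.array([(97,215),(271,220),(262,437),(90,432)])/4.6+[220-.4,80-.4]
P=toplane(w,px,.144);print(P.round(4),P.mean(0));
e=P[0]-P[3]+P[1]-P[2];print("a yaw",np.degrees(np.arctan2(e[1],e[0])))
# side: top face of a
px=np.array([(262,92),(432,72),(487,173),(275,188)])/8+[210-.4,165-.4]
P=toplane(d["side"],px,.144);print(P.round(4),P.mean(0))
# bottom edge of d on bench (near face y-)
px=np.array([(112,493),(545,468)])/8+[210-.4,165-.4];print(toplane(d["side"],px,0).round(4))
# top near edges
for z,p in((.036,[(108,432),(545,410)]),(.072,[(125,368),(545,335)]),(.108,[(180,280),(515,258)])):
    print(z,toplane(d["side"],np.array(p)/8+[210-.4,165-.4],z).round(4))
init=dict(a=(.52,.182,-.2),b=(.499,-.381,-0.03),c=(.487,.367,-.15),d=(.558,-.171,.2))
M=mask(w["frame"]);cv2.imwrite("pics/m_w.png",cv2.resize(M*255,(768,576)))
for k,p0 in init.items():
    p0=np.array(p0)
    dil=cv2.dilate(rend(w,0,L[k],p0),np.ones((81,81)))
    def cost(p):
        r=rend(w,0,L[k],p);return 1-(r&M).sum()/((r|M)&dil).sum()
    r=minimize(cost,p0,method="Nelder-Mead",options=dict(initial_simplex=p0+np.array([[0,0,0],[.01,0,0],[0,.01,0],[0,0,.1]]),xatol=1e-4,fatol=1e-5))
    print(k,r.x.round(4),np.degrees(r.x[2]).round(1),round(r.fun,3))
E
```

```text
[[ 0.5508  0.009   0.144 ]
 [ 0.5497 -0.0344  0.144 ]
 [ 0.4942 -0.033   0.144 ]
 [ 0.4955  0.0115  0.144 ]] [ 0.52254709 -0.01172486  0.144     ]
a yaw -1.984649883331817
[[ 0.4963  0.0058  0.144 ]
 [ 0.5505  0.0054  0.144 ]
 [ 0.5579 -0.0403  0.144 ]
 [ 0.4934 -0.0354  0.144 ]] [ 0.52451794 -0.01610989  0.144     ]
[[ 0.4373 -0.0319  0.    ]
 [ 0.5842 -0.0474  0.    ]]
0.036 [[ 0.4374 -0.0341  0.036 ]
 [ 0.581  -0.0503  0.036 ]]
0.072 [[ 0.4442 -0.0378  0.072 ]
 [ 0.5792 -0.0478  0.072 ]]
0.108 [[ 0.4633 -0.0355  0.108 ]
 [ 0.5678 -0.0447  0.108 ]]
a [ 0.5196  0.1835 -0.1847] -10.6 0.081
b [ 0.5001 -0.376  -0.0204] -1.2 0.091
c [ 0.4849  0.3684 -0.1503] -8.6 0.104
d [ 0.5565 -0.168   0.1927] 11.0 0.04
```

Call:
jog_arm(
  deltas=[
    [0.006,0,-0.025,0,0,-1.3],
    [0.012,0.0,-0.055,0,0,-2.5],
    [0.012,0.0,-0.085,0,0,-2.5],
    [0.012,0.0,-0.115,0,0,-2.5],
    [0.012,0.0,-0.14,0,0,-2.5],
  ],
)

```text
time_s: 2.33
ee_pos: [0.5184, -0.0165, 0.224]
tcp_rot: [[0.999, -0.049, -0.004], [-0.049, -0.999, 0.0], [-0.004, -0.0, -1.0]]
force: [-0.3, 0.1, 0.5]
width: 0.0854
```

Call:
jog_arm(
  deltas=[
    [0,0,-0.03,0,0,0],
    [0,0,-0.06,0,0,0],
    [0,0,-0.09,0,0,0],
    [0,0,-0.105,0,0,0],
    [0,0,-0.111,0,0,0],
  ],
)

```text
time_s: 2.75
ee_pos: [0.5147, -0.0178, 0.1097]
tcp_rot: [[0.999, -0.051, -0.012], [-0.051, -0.999, 0.001], [-0.012, -0.0, -1.0]]
force: [-1.3, 0.4, 0.4]
width: 0.0857
```

Call:
jog_arm(
  deltas=[
    [0,0,0,0,0,0],
    [0,0,0,0,0,0],
    [0,0,0,0,0,0],
    [0,0,0,0,0,0],
    [0,0,0,0,0,0],
  ],
  grip=0.03,
  force=30,
)

```text
time_s: 3.17
ee_pos: [0.5158, -0.0181, 0.111]
tcp_rot: [[0.999, -0.051, -0.009], [-0.051, -0.999, 0.0], [-0.009, 0.0, -1.0]]
force: [-0.4, -1.1, 2.8]
width: 0.0449
```

Call:
jog_arm(
  deltas=[
    [0,0,0.01,0,0,0],
    [0,0,0.03,0,-0.5,0],
    [0,0,0.06,0,-0.5,0],
    [0,0,0.08,0,-0.5,0],
    [0,0,0.09,0,-0.5,0],
  ],
)

```text
time_s: 3.58
ee_pos: [0.5177, -0.0182, 0.2051]
tcp_rot: [[0.999, -0.051, 0.006], [-0.051, -0.999, -0.001], [0.006, 0.0, -1.0]]
force: [0.4, -0.3, -1.6]
width: 0.0449
```

```bash
python3 - <<'E'
from wr import *
s,c=wrist();print(s["ee_pos"],s["width"])
pickle.dump(c,open("c2.pkl","wb"))
cv2.imwrite("pics/w2.png",cv2.resize(c["frame"],None,fx=1.5,fy=1.5,interpolation=cv2.INTER_CUBIC))
E
```

```text
[ 0.51767899 -0.01819053  0.20507515] 0.044903659275655615
```

View pics/w2.png

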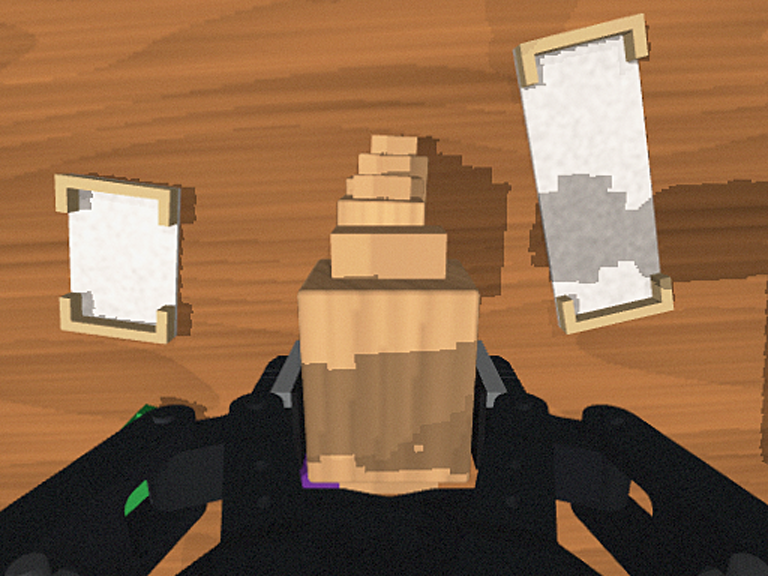

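```bash
python3 - <<'E'
from h import *
c=pickle.load(open("c2.pkl","rb"))
P=toplane(c,np.array([(299,290),(479,291),(473,487),(308,483)])/1.5,.238);print(P.round(4),P.mean(0))
E
```

```text
[[ 0.5527  0.0024  0.238 ]
 [ 0.5503 -0.0408  0.238 ]
 [ 0.4947 -0.0393  0.238 ]
 [ 0.4982  0.0055  0.238 ]] [ 0.5240029  -0.01806732  0.238     ]
```

Call:
jog_arm(
  deltas=[
    [0,0.02,0,0,0,0],
    [0,0.055,0,0,0,-2],
    [0,0.09,0,0,0,-4],
    [0,0.125,0,0,0,-6],
    [0,0.155,0,0,0,-7.8],
  ],
)

```text
time_s: 4.05
ee_pos: [0.5173, 0.1386, 0.2051]
tcp_rot: [[0.982, -0.188, 0.007], [-0.188, -0.982, -0.002], [0.007, 0.0, -1.0]]
force: [-0.6, -0.5, -1.2]
width: 0.0446
```

Call:
jog_arm(
  deltas=[
    [0,0.025,0,0,0,0],
    [-0.003,0.043,-0.03,0,0,0],
    [-0.003,0.046,-0.06,0,0,0],
    [-0.003,0.047,-0.08,0,0,0],
    [-0.003,0.047,-0.08,0,0,0],
  ],
)

```text
time_s: 4.47
ee_pos: [0.5099, 0.1852, 0.1202]
tcp_rot: [[0.983, -0.186, -0.004], [-0.186, -0.983, -0.004], [-0.003, 0.005, -1.0]]
force: [-0.9, -0.3, -0.5]
width: 0.0445
```

Call:
jog_arm(
  deltas=[
    [0.002,0,-0.02,0,0,0],
    [0.004,0.0,-0.045,0,0,0],
    [0.004,0,-0.065,0,0,0],
    [0.004,0,-0.085,0,0,0],
    [0.004,0,-0.085,0,0,0],
  ],
)

```text
time_s: 4.88
ee_pos: [0.5116, 0.1842, 0.0326]
tcp_rot: [[0.982, -0.187, -0.01], [-0.187, -0.982, -0.006], [-0.008, 0.008, -1.0]]
force: [-1.5, -0.2, -0.9]
width: 0.0446
```

```bash
cat > look.py <<'E'
import sys
from wr import *
s,c=wrist();print(s["time_s"],s["ee_pos"].round(4) if hasattr(s["ee_pos"],"round") else s["ee_pos"],np.round(s["tcp_rot"],3).tolist(),s["width"],s["force"])
pickle.dump(dict(c,frame=c["frame"]),open(f"{sys.argv[1]}.pkl","wb"))
cv2.imwrite(f"pics/{sys.argv[1]}.png",cv2.resize(c["frame"],None,fx=1.5,fy=1.5,interpolation=cv2.INTER_CUBIC))
E
python3 look.py w3
```

```text
4.8833 [0.5116 0.1842 0.0326] [[0.982, -0.187, -0.01], [-0.187, -0.982, -0.006], [-0.008, 0.008, -1.0]] 0.04463009559939068 [-1.47923412 -0.17623701 -0.93259078]
```

View pics/w3.png

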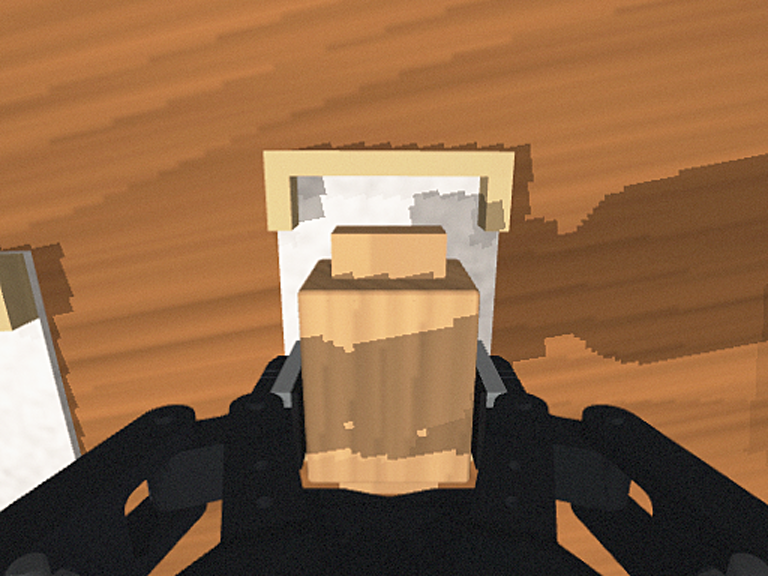

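Call:
jog_arm(
  deltas=[
    [0.003,0,-0.01,0.3,-0.6,0],
    [0.003,0,-0.018,0.3,-0.6,0],
    [0.003,0,-0.023,0.3,-0.6,0],
    [0.003,0,-0.025,0.3,-0.6,0],
    [0.003,0,-0.025,0.3,-0.6,0],
  ],
)

```text
time_s: 5.35
ee_pos: [0.5156, 0.1845, 0.0094]
tcp_rot: [[0.982, -0.187, 0.003], [-0.187, -0.982, -0.0], [0.003, -0.0, -1.0]]
force: [-0.5, -0.1, -0.5]
width: 0.0446
```

Call:
jog_arm(
  deltas=[
    [0,0,0,0,0,0],
    [0,0,0,0,0,0],
    [0,0,0,0,0,0],
    [0,0,0,0,0,0],
    [0,0,0,0,0,0],
  ],
  grip=0.062,
)

```text
time_s: 5.77
ee_pos: [0.5158, 0.1846, 0.0097]
tcp_rot: [[0.982, -0.187, 0.003], [-0.187, -0.982, -0.0], [0.003, -0.0, -1.0]]
force: [-0.3, 1.1, 0.6]
width: 0.0622
```

Call:
jog_arm(
  deltas=[
    [0,0,0.02,0,0,0],
    [0,0,0.05,0,0,0],
    [0,0,0.085,0,0,0],
    [0,0,0.12,0,0,0],
    [0,0,0.15,0,0,0],
  ],
)

```text
time_s: 6.18
ee_pos: [0.5159, 0.1847, 0.1619]
tcp_rot: [[0.982, -0.187, 0.004], [-0.187, -0.982, 0.0], [0.004, -0.001, -1.0]]
force: [0.9, 1.0, -0.2]
width: 0.0619
```

Call:
jog_arm(
  deltas=[
    [0,-0.02,0.03,0,0,2],
    [0,-0.055,0.05,0,0,4],
    [0,-0.09,0.07,0,0,6],
    [0,-0.12,0.08,0,0,7],
    [0,-0.15,0.1,0,0,7],
  ],
  grip=0.085,
)

```text
time_s: 6.6
ee_pos: [0.5146, 0.0333, 0.262]
tcp_rot: [[0.998, -0.064, 0.003], [-0.064, -0.998, 0.0], [0.003, -0.001, -1.0]]
force: [-0.1, 0.1, -0.1]
width: 0.0853
```

Call:
jog_arm(
  deltas=[
    [0,-0.025,0.0,0,0,0],
    [0,-0.045,0.0,0,0,0],
    [0,-0.05,0.0,0,0,0],
    [0,-0.05,0,0,0,0],
    [0,-0.05,0,0,0,0],
  ],
)

```text
time_s: 7.02
ee_pos: [0.5142, -0.0162, 0.2617]
tcp_rot: [[0.998, -0.065, 0.002], [-0.065, -0.998, 0.001], [0.002, -0.002, -1.0]]
force: [-0.4, 0.6, -0.7]
width: 0.0848
```

```bash
python3 look.py w4; python3 -c "
import pickle,cv2
f=pickle.load(open('w4.pkl','rb'))['frame'];cv2.imwrite('pics/w4c.png',cv2.resize(f[60:240,190:330],None,fx=4,fy=4,interpolation=cv2.INTER_CUBIC)[:600])"
```

```text
7.0167 [ 0.5142 -0.0162  0.2617] [[0.998, -0.065, 0.002], [-0.065, -0.998, 0.001], [0.002, -0.002, -1.0]] 0.08483631384495871 [-0.41267166  0.5872106  -0.69928046]
```

View pics/w4.png

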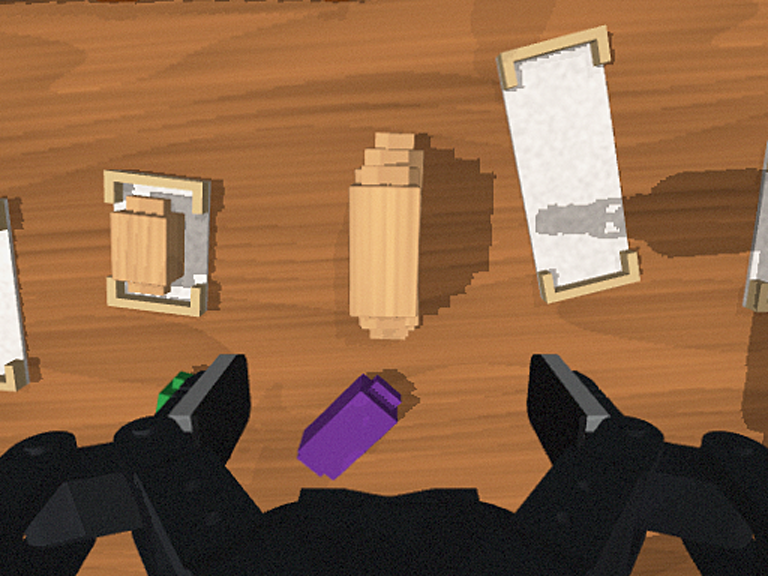

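View pics/w4c.png

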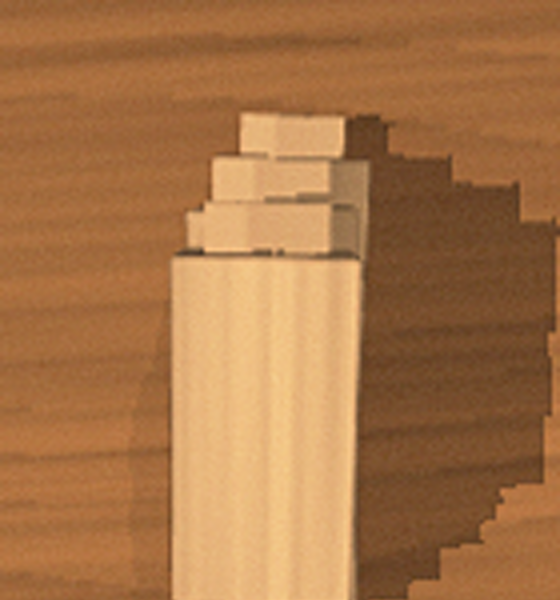

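```bash
cat > pt.py <<'E'
import sys
from h import *
# usage: pt.py pkl z scale x,y ...
c=pickle.load(open(sys.argv[1]+".pkl","rb"))
P=toplane(c,np.array([list(map(float,a.split(","))) for a in sys.argv[4:]])/float(sys.argv[3]),float(sys.argv[2]))
e=P[0]-P[3]+P[1]-P[2]
print(P.round(4).tolist(),"C",P.mean(0).round(4),"yaw",np.degrees(np.arctan2(e[1],e[0])).round(2),"len",np.linalg.norm(e)/2)
E
python3 pt.py w4 .108 1.5 350,184 420,186 418,318 350,317
python3 pt.py w4 .04 1.5 111,214 177,214 182,284 113,292
python3 pt.py w4 .018 1.5 105,171 211,181 206,317 107,304
```

```text
[[0.5641, 0.0052, 0.108], [0.5601, -0.0377, 0.108], [0.4742, -0.0324, 0.108], [0.4778, 0.0126, 0.108]] C [ 0.519  -0.0131  0.108 ] yaw -4.2 len 0.08632786652353444
[[0.5503, 0.1991, 0.04], [0.5467, 0.147, 0.04], [0.4907, 0.153, 0.04], [0.4876, 0.2112, 0.04]] C [0.5189 0.1776 0.04  ] yaw -8.7 len 0.06003110331610985
[[0.5832, 0.2099, 0.018], [0.5692, 0.1247, 0.018], [0.4545, 0.1477, 0.018], [0.4717, 0.2329, 0.018]] C [0.5196 0.1788 0.018 ] yaw -11.51 len 0.11542726552101863
```

Call:
jog_arm(
  deltas=[
    [0.006,0,-0.025,0,0,-0.5],
    [0.006,0,-0.055,0,0,-0.5],
    [0.006,0,-0.085,0,0,-0.5],
    [0.006,0,-0.11,0,0,-0.5],
    [0.006,0,-0.13,0,0,-0.5],
  ],
)

```text
time_s: 7.48
ee_pos: [0.519, -0.014, 0.1294]
tcp_rot: [[0.997, -0.071, -0.001], [-0.071, -0.997, 0.002], [-0.001, -0.002, -1.0]]
force: [0.1, -0.8, -1.0]
width: 0.0849
```

Call:
jog_arm(
  deltas=[
    [0.003,0,-0.025,0,0,0],
    [0.003,0,-0.045,0,0,0],
    [0.003,0,-0.05,0,0,0],
    [0.003,0,-0.051,0,0,0],
    [0.003,0,-0.051,0,0,0],
  ],
)

```text
time_s: 7.9
ee_pos: [0.5223, -0.0132, 0.0785]
tcp_rot: [[0.998, -0.07, -0.001], [-0.07, -0.998, 0.002], [-0.001, -0.002, -1.0]]
force: [0.4, -0.4, 0.7]
width: 0.0849
```

Call:
jog_arm(
  deltas=[
    [0,-0.003,0,0,0,0],
    [0,-0.003,0,0,0,0],
    [0,-0.003,0,0,0,0],
    [0,-0.003,0,0,0,0],
    [0,-0.003,0,0,0,0],
  ],
  grip=0.03,
)

```text
time_s: 8.32
ee_pos: [0.5233, -0.0162, 0.0798]
tcp_rot: [[0.998, -0.07, 0.002], [-0.07, -0.998, 0.002], [0.001, -0.002, -1.0]]
force: [-0.4, 1.9, 7.0]
width: 0.0445
```

Call:
jog_arm(
  deltas=[
    [0,0,0.01,0,0,0],
    [0,0,0.03,0,0,0],
    [0,0,0.06,0,0,0],
    [0,0,0.08,0,0,0],
    [0,0,0.09,0,0,0],
  ],
)

```text
time_s: 8.73
ee_pos: [0.5248, -0.0165, 0.1732]
tcp_rot: [[0.998, -0.07, 0.007], [-0.07, -0.998, 0.002], [0.006, -0.002, -1.0]]
force: [-0.4, -0.3, -0.6]
width: 0.0446
```

```bash
python3 look.py w5
```

```text
8.7333 [ 0.5248 -0.0165  0.1732] [[0.998, -0.07, 0.007], [-0.07, -0.998, 0.002], [0.006, -0.002, -1.0]] 0.04464936003855892 [-0.43370486 -0.31981628 -0.59639298]
```

View pics/w5.png

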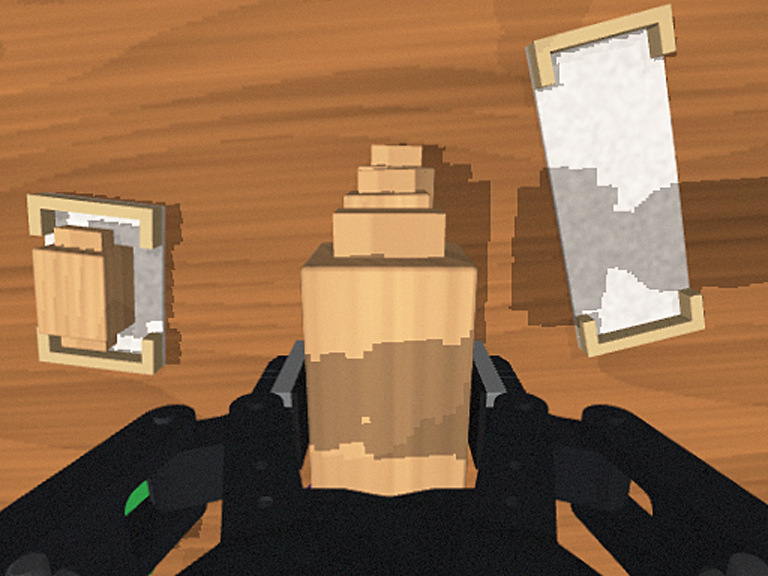

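```bash
python3 pt.py w5 .2012 1.5 303,265 476,266 476,266 303,265; python3 - <<'E'
from h import *
for k,(x,y,a) in dict(b=(.4998,-.378,-1.4),c=(.487,.3685,-8.8),d=(.5562,-.169,10.9)).items():
    print(k,x,y,np.cos(np.radians(a)),np.sin(np.radians(a)))
E
```

```text
[[0.5652, 0.0027, 0.2012], [0.562, -0.0401, 0.2012], [0.562, -0.0401, 0.2012], [0.5652, 0.0027, 0.2012]] C [ 0.5636 -0.0187  0.2012] yaw 0.0 len 0.0
b 0.4998 -0.378 0.9997014897811831 -0.024432178152653153
c 0.487 0.3685 0.9882283814465528 -0.15298583628403808
d 0.5562 -0.169 0.9819587126964436 0.1890954429898913
```

Call:
jog_arm(
  deltas=[
    [0,-0.02,0,0,0,0.5],
    [-0.004,-0.055,0,0,0,1],
    [-0.008,-0.09,0,0,0,2],
    [-0.012,-0.125,0,0,0,2.6],
    [-0.016,-0.16,0,0,0,2.6],
  ],
)

```text
time_s: 9.2
ee_pos: [0.5082, -0.1775, 0.173]
tcp_rot: [[1.0, -0.024, 0.006], [-0.024, -1.0, 0.003], [0.006, -0.003, -1.0]]
force: [0.2, 1.0, -1.2]
width: 0.0442
```

Call:
jog_arm(
  deltas=[
    [0,-0.035,0,0,0,0],
    [0,-0.07,0,0,0,0],
    [-0.001,-0.105,0,0,0,0],
    [-0.003,-0.14,0,0,0,0],
    [-0.005,-0.165,0,0,0,0],
  ],
)

```text
time_s: 9.62
ee_pos: [0.5022, -0.3454, 0.1717]
tcp_rot: [[1.0, -0.025, 0.005], [-0.025, -1.0, 0.002], [0.005, -0.003, -1.0]]
force: [0.5, 0.5, -1.0]
width: 0.0445
```

Call:
jog_arm(
  deltas=[
    [0,-0.02,-0.01,0,0,0],
    [0,-0.032,-0.035,0,0,0],
    [0,-0.034,-0.06,0,0,0],
    [0,-0.034,-0.08,0,0,0],
    [0,-0.034,-0.09,0,0,0],
  ],
)

```text
time_s: 10.03
ee_pos: [0.4996, -0.3781, 0.0774]
tcp_rot: [[1.0, -0.026, -0.0], [-0.026, -1.0, 0.007], [-0.0, -0.007, -1.0]]
force: [-0.4, 1.3, -1.3]
width: 0.0446
```

Call:
jog_arm(
  deltas=[
    [0.002,0,-0.02,0,0,0],
    [0.005,0,-0.035,0,0,0],
    [0.005,0,-0.04,0,0,0],
    [0.005,0,-0.04,0,0,0],
    [0.005,0,-0.04,0,0,0],
  ],
)

```text
time_s: 10.45
ee_pos: [0.5047, -0.3779, 0.0376]
tcp_rot: [[1.0, -0.026, -0.001], [-0.026, -1.0, 0.007], [-0.001, -0.007, -1.0]]
force: [0.3, -0.7, -0.7]
width: 0.0446
```

```bash
python3 look.py w6
```

```text
10.45 [ 0.5047 -0.3779  0.0376] [[1.0, -0.026, -0.001], [-0.026, -1.0, 0.007], [-0.001, -0.007, -1.0]] 0.04459679754549368 [ 0.32305529 -0.67326293 -0.66952759]
```

View pics/w6.png

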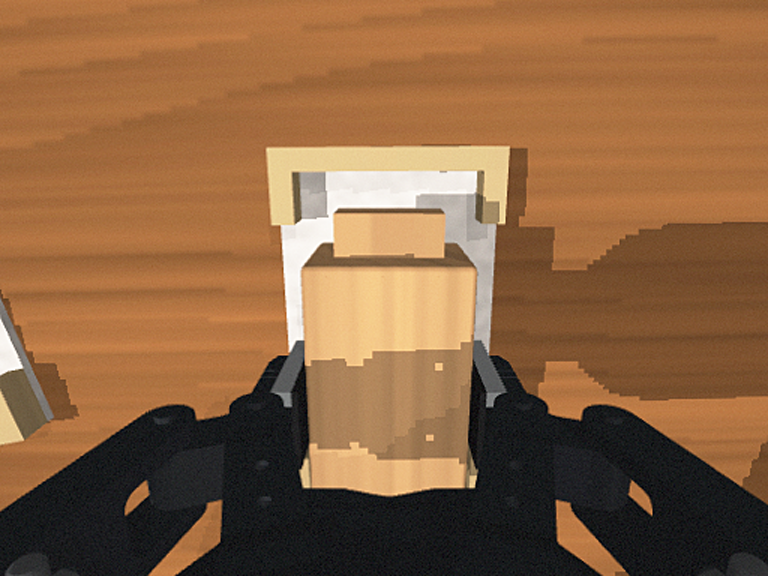

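Call:
jog_arm(
  deltas=[
    [0,0,-0.01,-0.4,0,0],
    [0,0,-0.018,-0.4,0,0],
    [0,0,-0.023,-0.4,0,0],
    [0,0,-0.025,-0.4,0,0],
    [0,0,-0.025,-0.4,0,0],
  ],
)

```text
time_s: 10.92
ee_pos: [0.5048, -0.3782, 0.013]
tcp_rot: [[1.0, -0.026, 0.0], [-0.026, -1.0, -0.0], [0.0, 0.0, -1.0]]
force: [-0.5, 0.1, -0.8]
width: 0.0446
```

Call:
jog_arm(
  deltas=[
    [0,0,0,0,0,0],
    [0,0,0,0,0,0],
    [0,0,0,0,0,0],
    [0,0,0,0,0,0],
    [0,0,0,0,0,0],
  ],
  grip=0.062,
)

```text
time_s: 11.33
ee_pos: [0.505, -0.3783, 0.0134]
tcp_rot: [[1.0, -0.026, 0.0], [-0.026, -1.0, -0.001], [0.001, 0.001, -1.0]]
force: [-0.2, 0.2, 0.4]
width: 0.0621
```

Call:
jog_arm(
  deltas=[
    [0,0,0.02,0,0,0],
    [0,0,0.05,0,0,0],
    [0,0,0.085,0,0,0],
    [0,0,0.12,0,0,0],
    [0,0,0.15,0,0,0],
  ],
)

```text
time_s: 11.75
ee_pos: [0.5053, -0.3785, 0.1657]
tcp_rot: [[1.0, -0.026, 0.002], [-0.026, -1.0, -0.001], [0.002, 0.001, -1.0]]
force: [0.6, -0.8, 0.1]
width: 0.0621
```

Call:
jog_arm(
  deltas=[
    [0,0.02,0.03,0,0,0],
    [0,0.055,0.05,0,0,-1],
    [0,0.09,0.07,0,0,-2],
    [0,0.13,0.08,0,0,-3],
    [0,0.165,0.09,0,0,-3],
  ],
  grip=0.085,
)

```text
time_s: 12.17
ee_pos: [0.5052, -0.2118, 0.2574]
tcp_rot: [[0.997, -0.08, 0.004], [-0.08, -0.997, -0.002], [0.004, 0.002, -1.0]]
force: [1.0, 0.3, -0.4]
width: 0.0853
```

Call:
jog_arm(
  deltas=[
    [0,0.04,0.0,0,0,0],
    [0,0.08,0.0,0,0,0],
    [0,0.12,0.0,0,0,0],
    [0,0.155,0,0,0,0],
    [0,0.18,0,0,0,0],
  ],
)

```text
time_s: 12.58
ee_pos: [0.5044, -0.0288, 0.2578]
tcp_rot: [[0.997, -0.078, 0.004], [-0.078, -0.997, -0.001], [0.004, 0.001, -1.0]]
force: [0.5, 0.2, -0.8]
width: 0.0851
```

```bash
python3 look.py w7
```

```text
12.5833 [ 0.5044 -0.0288  0.2578] [[0.997, -0.078, 0.004], [-0.078, -0.997, -0.001], [0.004, 0.001, -1.0]] 0.08506525910760214 [ 0.53725334  0.16475294 -0.81523454]
```

View pics/w7.png

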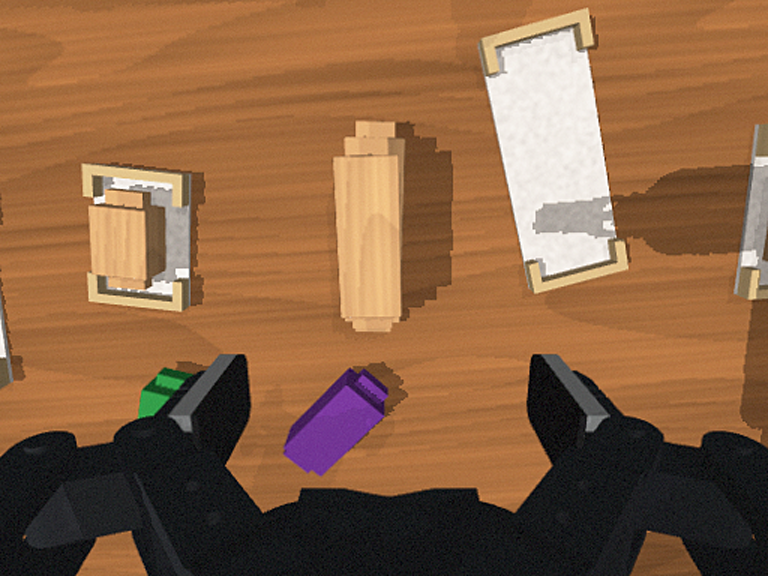

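```bash
python3 pt.py w7 .072 1.5 334,155 399,157 401,319 341,317; python3 -c "
import pickle,cv2
f=pickle.load(open('w7.pkl','rb'))['frame'];cv2.imwrite('pics/w7c.png',cv2.resize(f[75:225,210:285],None,fx=4,fy=4,interpolation=cv2.INTER_CUBIC))"
```

```text
[[0.5731, 0.0032, 0.072], [0.5684, -0.0403, 0.072], [0.4532, -0.0336, 0.072], [0.4581, 0.0103, 0.072]] C [ 0.5132 -0.0151  0.072 ] yaw -3.42 len 0.11528481733105675
```

View pics/w7c.png

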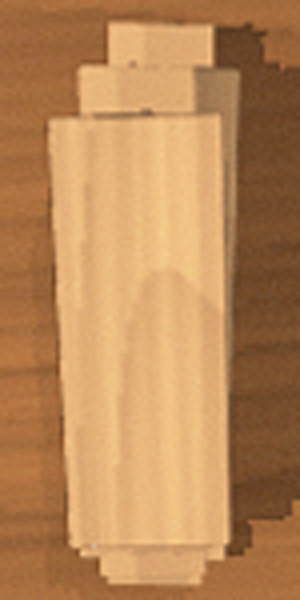

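Call:
jog_arm(
  deltas=[
    [0.003,0.004,-0.025,0,0,1],
    [0.007,0.008,-0.055,0,0,1],
    [0.01,0.012,-0.085,0,0,1],
    [0.01,0.012,-0.115,0,0,1],
    [0.01,0.012,-0.145,0,0,1],
  ],
)

```text
time_s: 13.05
ee_pos: [0.5145, -0.0132, 0.1119]
tcp_rot: [[0.998, -0.058, 0.005], [-0.058, -0.998, 0.003], [0.005, -0.003, -1.0]]
force: [0.6, -0.5, 0.4]
width: 0.0851
```

Call:
jog_arm(
  deltas=[
    [0.003,0,-0.025,0,0,0],
    [0.003,0,-0.05,0,0,0],
    [0.003,0,-0.065,0,0,0],
    [0.003,0,-0.07,0,0,0],
    [0.003,0,-0.07,0,0,0],
  ],
)

```text
time_s: 13.47
ee_pos: [0.5164, -0.0133, 0.0407]
tcp_rot: [[0.998, -0.058, 0.002], [-0.058, -0.998, 0.003], [0.002, -0.003, -1.0]]
force: [0.3, 0.1, 0.2]
width: 0.0845
```

Call:
jog_arm(
  deltas=[
    [-0.002,-0.002,0.003,0,0,0],
    [-0.002,-0.002,0.003,0,0,0],
    [-0.002,-0.002,0.003,0,0,0],
    [-0.002,-0.002,0.003,0,0,0],
    [-0.002,-0.002,0.003,0,0,0],
  ],
  grip=0.03,
)

```text
time_s: 13.88
ee_pos: [0.5156, -0.0156, 0.0453]
tcp_rot: [[0.998, -0.058, 0.005], [-0.058, -0.998, 0.002], [0.005, -0.003, -1.0]]
force: [-0.7, -0.1, 6.5]
width: 0.0444
```

Call:
jog_arm(
  deltas=[
    [0,0,0.01,0,0,0],
    [0,0,0.03,0,0,0],
    [0,0,0.06,0,0,0],
    [0,0,0.08,0,0,0],
    [0,0,0.09,0,0,0],
  ],
)

```text
time_s: 14.3
ee_pos: [0.5172, -0.0156, 0.1383]
tcp_rot: [[0.998, -0.058, 0.01], [-0.058, -0.998, 0.002], [0.01, -0.003, -1.0]]
force: [0.4, -0.1, -1.4]
width: 0.0443
```

```bash
python3 look.py w8
```

```text
14.3 [ 0.5172 -0.0156  0.1383] [[0.998, -0.058, 0.01], [-0.058, -0.998, 0.002], [0.01, -0.003, -1.0]] 0.044342105732279105 [ 0.35947911 -0.07738657 -1.38225522]
```

View pics/w8.png

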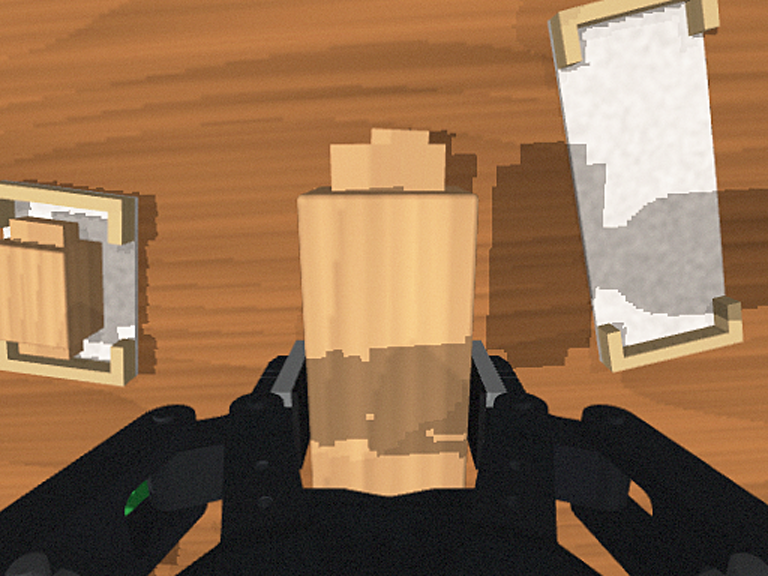

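```bash
python3 pt.py w8 .165 1.5 298,195 477,195 477,195 298,195
```

```text
[[0.5743, 0.0037, 0.165], [0.5719, -0.0395, 0.165], [0.5719, -0.0395, 0.165], [0.5743, 0.0037, 0.165]] C [ 0.5731 -0.0179  0.165 ] yaw 0.0 len 0.0
```

Call:
jog_arm(
  deltas=[
    [-0.002,0.02,0,0,0.5,-1],
    [-0.004,0.055,0,0,0.5,-2],
    [-0.008,0.09,0,0,0.5,-3.5],
    [-0.012,0.125,0,0,0.5,-5],
    [-0.014,0.16,0,0,0.5,-5.5],
  ],
)

```text
time_s: 14.77
ee_pos: [0.5023, 0.1453, 0.1379]
tcp_rot: [[0.988, -0.156, 0.001], [-0.156, -0.988, 0.001], [0.001, -0.001, -1.0]]
force: [0.2, -0.2, -0.8]
width: 0.0443
```

Call:
jog_arm(
  deltas=[
    [-0.002,0.035,0,0,0,0],
    [-0.004,0.07,0,0,0,0],
    [-0.008,0.105,0,0,0,0],
    [-0.01,0.14,0,0,0,0],
    [-0.012,0.175,0,0,0,0],
  ],
)

```text
time_s: 15.18
ee_pos: [0.4889, 0.3216, 0.1365]
tcp_rot: [[0.988, -0.155, -0.001], [-0.155, -0.988, -0.001], [-0.001, 0.001, -1.0]]
force: [-0.1, -0.1, -0.1]
width: 0.0448
```

Call:
jog_arm(
  deltas=[
    [0,0.025,0,0,0,0],
    [0,0.045,-0.02,0,0,0],
    [0,0.047,-0.045,0,0,0],
    [0,0.047,-0.06,0,0,0],
    [0,0.047,-0.06,0,0,0],
  ],
)

```text
time_s: 15.6
ee_pos: [0.4852, 0.3672, 0.0715]
tcp_rot: [[0.988, -0.154, -0.009], [-0.154, -0.988, -0.006], [-0.008, 0.007, -1.0]]
force: [-1.3, -0.9, -2.0]
width: 0.0443
```

Correct the x by +3 mm and the tilt, descend to just above the tray and look.

Call:
jog_arm(
  deltas=[
    [0.002,0.001,-0.015,0.3,-0.5,0],
    [0.003,0.001,-0.03,0.3,-0.5,0],
    [0.003,0.001,-0.033,0.3,-0.5,0],
    [0.003,0.001,-0.033,0.3,-0.5,0],
    [0.003,0.001,-0.033,0.3,-0.5,0],
  ],
)

```text
time_s: 16.02
ee_pos: [0.4886, 0.3682, 0.039]
tcp_rot: [[0.988, -0.155, 0.0], [-0.155, -0.988, -0.0], [0.0, 0.0, -1.0]]
force: [-0.6, -0.9, -0.9]
width: 0.0447
```

```bash
python3 look.py w9
```

```text
16.0167 [0.4886 0.3682 0.039 ] [[0.988, -0.155, 0.0], [-0.155, -0.988, -0.0], [0.0, 0.0, -1.0]] 0.0447157827543768 [-0.63242078 -0.89161368 -0.88527924]
```

View pics/w9.png

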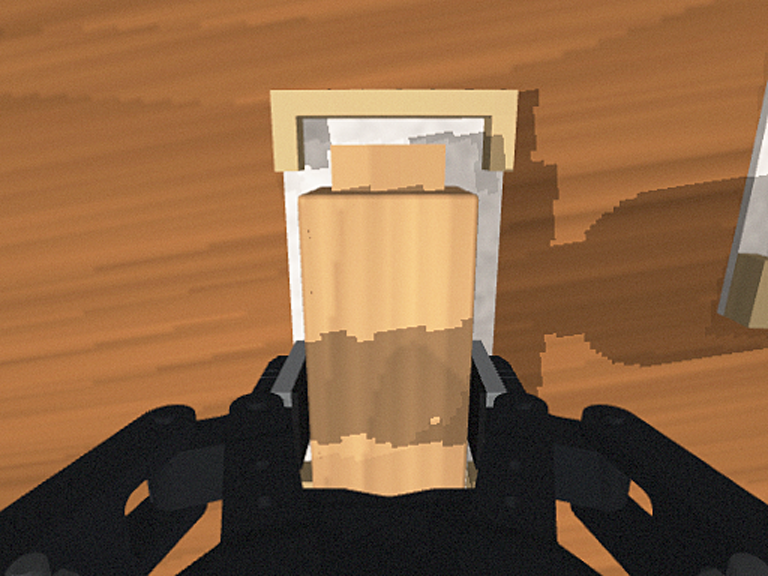

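Call:
jog_arm(
  deltas=[
    [0,-0.001,-0.01,0,0,0],
    [0,-0.001,-0.018,0,0,0],
    [0,-0.001,-0.023,0,0,0],
    [0,-0.001,-0.025,0,0,0],
    [0,-0.001,-0.025,0,0,0],
  ],
)

```text
time_s: 16.48
ee_pos: [0.4885, 0.3671, 0.0139]
tcp_rot: [[0.988, -0.154, 0.0], [-0.154, -0.988, -0.0], [0.0, 0.0, -1.0]]
force: [0.0, -0.6, -1.4]
width: 0.0444
```

Call:
jog_arm(
  deltas=[
    [0,0,0,0,0,0],
    [0,0,0,0,0,0],
    [0,0,0,0,0,0],
    [0,0,0,0,0,0],
    [0,0,0,0,0,0],
  ],
  grip=0.062,
)

```text
time_s: 16.9
ee_pos: [0.4887, 0.3673, 0.0141]
tcp_rot: [[0.988, -0.154, 0.001], [-0.154, -0.988, -0.0], [0.001, 0.0, -1.0]]
force: [0.1, -0.2, -0.3]
width: 0.062
```

Call:
jog_arm(
  deltas=[
    [0,0,0.02,0,0,0],
    [0,0,0.05,0,0,0],
    [0,0,0.085,0,0,0],
    [0,0,0.12,0,0,0],
    [0,0,0.15,0,0,0],
  ],
)

```text
time_s: 17.32
ee_pos: [0.4889, 0.3674, 0.1665]
tcp_rot: [[0.988, -0.154, 0.002], [-0.154, -0.988, 0.001], [0.002, -0.001, -1.0]]
force: [0.5, 1.2, 0.5]
width: 0.062
```

Call:
jog_arm(
  deltas=[
    [0,-0.02,0.03,0,0,1],
    [0,-0.055,0.05,0,0,2],
    [0,-0.09,0.07,0,0,3],
    [0.005,-0.13,0.08,0,0,3],
    [0.01,-0.165,0.09,0,0,3],
  ],
  grip=0.085,
)

```text
time_s: 17.73
ee_pos: [0.4987, 0.2008, 0.2582]
tcp_rot: [[0.995, -0.101, 0.004], [-0.101, -0.995, 0.001], [0.004, -0.001, -1.0]]
force: [1.5, -0.4, 0.2]
width: 0.0849
```

Call:
jog_arm(
  deltas=[
    [0,-0.04,0.0,0,0,0],
    [0,-0.08,0.0,0,0,0],
    [0.005,-0.12,0.0,0,0,0],
    [0.008,-0.16,0,0,0,0],
    [0.012,-0.195,0,0,0,0],
  ],
)

```text
time_s: 18.15
ee_pos: [0.5102, 0.0035, 0.2586]
tcp_rot: [[0.995, -0.102, 0.005], [-0.102, -0.995, 0.0], [0.005, -0.001, -1.0]]
force: [-0.0, -0.6, -0.2]
width: 0.0852
```

Call:
jog_arm(
  deltas=[
    [0,-0.02,0.0,0,0,0],
    [0,-0.027,0.0,0,0,0],
    [0,-0.027,0.0,0,0,0],
    [0,-0.027,0,0,0,0],
    [0,-0.027,0,0,0,0],
  ],
)

```text
time_s: 18.57
ee_pos: [0.51, -0.0223, 0.2586]
tcp_rot: [[0.995, -0.101, 0.004], [-0.101, -0.995, 0.001], [0.004, -0.002, -1.0]]
force: [0.2, -0.8, 0.4]
width: 0.0851
```

```bash
python3 look.py w10
```

```text
18.5667 [ 0.51   -0.0223  0.2586] [[0.995, -0.101, 0.004], [-0.101, -0.995, 0.001], [0.004, -0.002, -1.0]] 0.08507835273821218 [ 0.16034619 -0.8464479   0.42789988]
```

View pics/w10.png

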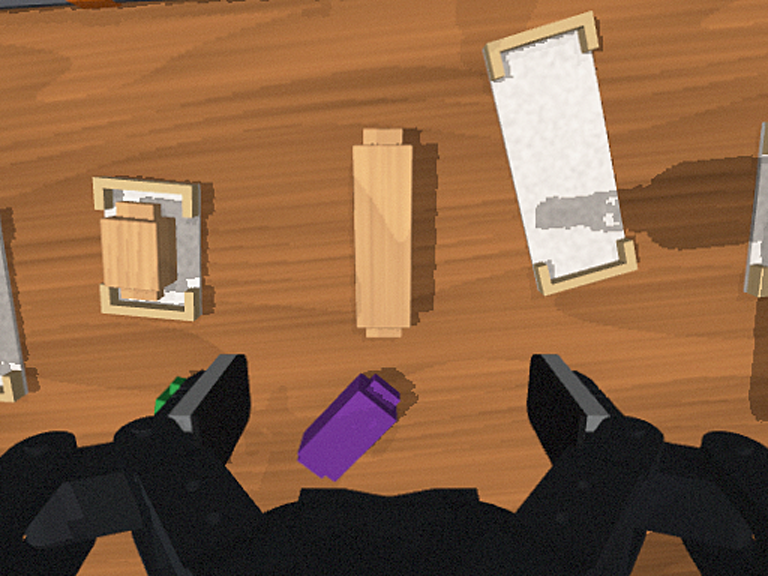

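```bash
python3 pt.py w10 .036 1.5 352,144 412,146 411,329 356,327
```

```text
[[0.5866, -0.0017, 0.036], [0.5807, -0.046, 0.036], [0.4363, -0.0326, 0.036], [0.4425, 0.0123, 0.036]] C [ 0.5115 -0.017   0.036 ] yaw -5.41 len 0.14488697115697483
```

Call:
jog_arm(
  deltas=[
    [0.001,0.002,-0.025,0,0,0.4],
    [0.003,0.002,-0.055,0,0,0.4],
    [0.003,0.002,-0.085,0,0,0.4],
    [0.003,0.002,-0.115,0,0,0.4],
    [0.003,0.002,-0.145,0,0,0.4],
  ],
)

```text
time_s: 19.03
ee_pos: [0.5132, -0.0184, 0.1127]
tcp_rot: [[0.996, -0.091, 0.006], [-0.091, -0.996, 0.001], [0.005, -0.002, -1.0]]
force: [0.2, 0.4, -0.5]
width: 0.0849
```

Call:
jog_arm(
  deltas=[
    [0.002,0,-0.025,0,0,0],
    [0.002,0,-0.05,0,0,0],
    [0.002,0,-0.075,0,0,0],
    [0.002,0,-0.093,0,0,0],
    [0.002,0,-0.1,0,0,0],
  ],
)

```text
time_s: 19.45
ee_pos: [0.5135, -0.0166, 0.0102]
tcp_rot: [[0.996, -0.089, 0.001], [-0.089, -0.996, 0.002], [0.001, -0.002, -1.0]]
force: [-0.3, 0.4, -0.4]
width: 0.0851
```

Call:
jog_arm(
  deltas=[
    [0,-0.002,0,0,0,0],
    [0,-0.002,0,0,0,0],
    [0,-0.002,0,0,0,0],
    [0,-0.002,0,0,0,0],
    [0,-0.002,0,0,0,0],
  ],
  grip=0.03,
)

```text
time_s: 19.87
ee_pos: [0.5146, -0.0186, 0.0115]
tcp_rot: [[0.996, -0.089, 0.004], [-0.089, -0.996, 0.002], [0.004, -0.002, -1.0]]
force: [-0.6, 1.5, 2.4]
width: 0.0446
```

Call:
jog_arm(
  deltas=[
    [0,0,0.01,0,0,0],
    [0,0,0.03,0,0,0],
    [0,0,0.06,0,0,0],
    [0,0,0.08,0,0,0],
    [0,0,0.09,0,0,0],
  ],
)

```text
time_s: 20.28
ee_pos: [0.5163, -0.0189, 0.1051]
tcp_rot: [[0.996, -0.089, 0.009], [-0.089, -0.996, 0.001], [0.009, -0.002, -1.0]]
force: [0.7, -0.7, -1.2]
width: 0.0446
```

```bash
python3 look.py w11
```

```text
20.2833 [ 0.5163 -0.0189  0.1051] [[0.996, -0.089, 0.009], [-0.089, -0.996, 0.001], [0.009, -0.002, -1.0]] 0.04458297288366003 [ 0.69607133 -0.71397813 -1.15337535]
```

View pics/w11.png

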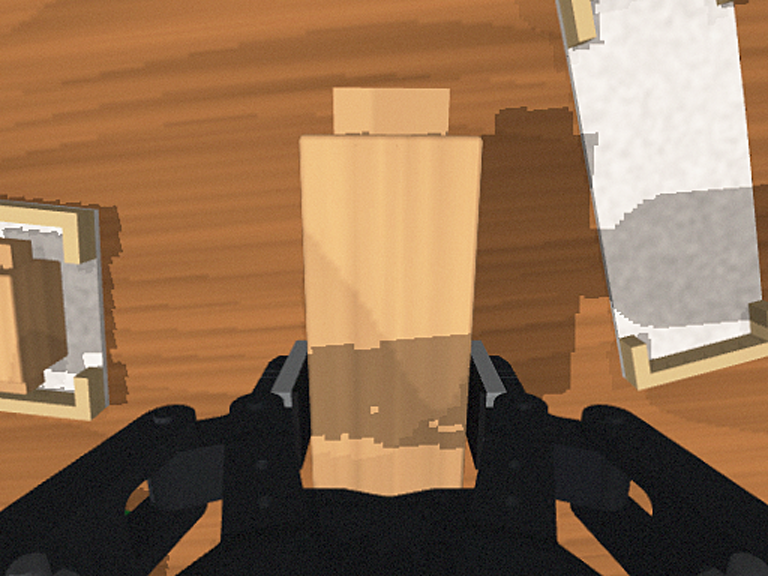

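```bash
python3 pt.py w11 .1296 1.5 300,137 482,138 482,138 300,137
```

```text
[[0.5874, -0.0032, 0.1296], [0.5834, -0.0466, 0.1296], [0.5834, -0.0466, 0.1296], [0.5874, -0.0032, 0.1296]] C [ 0.5854 -0.0249  0.1296] yaw 0.0 len 0.0
```

Call:
jog_arm(
  deltas=[
    [0.004,-0.015,0,0,0.5,3],
    [0.014,-0.045,0,0,0.5,7],
    [0.024,-0.08,0,0,0.5,11],
    [0.034,-0.115,0,0,0.5,15],
    [0.044,-0.145,0,0,0.5,16],
  ],
)

```text
time_s: 20.75
ee_pos: [0.5606, -0.1658, 0.1052]
tcp_rot: [[0.981, 0.192, 0.001], [0.192, -0.981, 0.003], [0.001, -0.002, -1.0]]
force: [0.7, 0.1, -0.4]
width: 0.0445
```

Call:
jog_arm(
  deltas=[
    [0,-0.004,-0.01,0,0,0],
    [0,-0.004,-0.03,0,0,0],
    [0,-0.004,-0.05,0,0,0],
    [0,-0.004,-0.06,0,0,0],
    [0,-0.004,-0.06,0,0,0],
  ],
)

```text
time_s: 21.17
ee_pos: [0.5576, -0.1687, 0.0419]
tcp_rot: [[0.981, 0.192, -0.006], [0.192, -0.981, 0.005], [-0.005, -0.006, -1.0]]
force: [-1.2, 0.1, -1.7]
width: 0.0445
```

```bash
python3 look.py w12
```

```text
21.1667 [ 0.5576 -0.1687  0.0419] [[0.981, 0.192, -0.006], [0.192, -0.981, 0.005], [-0.005, -0.006, -1.0]] 0.044480376497923205 [-1.20670114  0.08085628 -1.70375765]
```

View pics/w12.png

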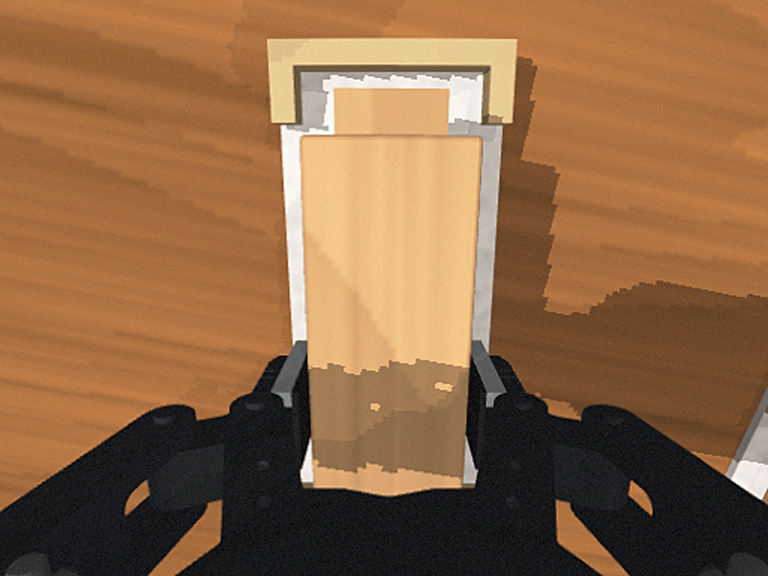

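Call:
jog_arm(
  deltas=[
    [0.0015,0,-0.01,-0.3,-0.3,0],
    [0.0015,0,-0.018,-0.3,-0.3,0],
    [0.0015,0,-0.023,-0.3,-0.3,0],
    [0.0015,0,-0.0255,-0.3,-0.3,0],
    [0.0015,0,-0.0255,-0.3,-0.3,0],
  ],
)

```text
time_s: 21.63
ee_pos: [0.5601, -0.1687, 0.0177]
tcp_rot: [[0.981, 0.193, 0.001], [0.193, -0.981, -0.001], [0.001, 0.001, -1.0]]
force: [-0.2, 0.4, -1.1]
width: 0.0445
```

Call:
jog_arm(
  deltas=[
    [0,0,0,0,0,0],
    [0,0,0,0,0,0],
    [0,0,0,0,0,0],
    [0,0,0,0,0,0],
    [0,0,0,0,0,0],
  ],
  grip=0.062,
)

```text
time_s: 22.05
ee_pos: [0.5604, -0.1688, 0.0182]
tcp_rot: [[0.981, 0.193, 0.002], [0.193, -0.981, -0.001], [0.002, 0.001, -1.0]]
force: [-1.0, -0.2, 0.2]
width: 0.0623
```

Call:
jog_arm(
  deltas=[
    [0,0,0.02,0,0,0],
    [0,0,0.05,0,0,0],
    [0,0,0.085,0,0,0],
    [0,0,0.12,0,0,0],
    [0,0,0.15,0,0,0],
  ],
)

```text
time_s: 22.47
ee_pos: [0.5607, -0.1689, 0.1706]
tcp_rot: [[0.981, 0.193, 0.003], [0.193, -0.981, -0.001], [0.003, 0.002, -1.0]]
force: [-0.0, 0.5, 0.3]
width: 0.0623
```

Call:
jog_arm(
  deltas=[
    [-0.01,0.02,0.03,0,0,0],
    [-0.03,0.05,0.06,0,0,0],
    [-0.05,0.08,0.1,0,0,-3],
    [-0.06,0.12,0.13,0,0,-6],
    [-0.06,0.15,0.15,0,0,-10],
  ],
)

```text
time_s: 22.88
ee_pos: [0.5008, -0.0343, 0.3109]
tcp_rot: [[1.0, 0.015, 0.004], [0.015, -1.0, -0.003], [0.004, 0.003, -1.0]]
force: [1.2, 0.0, -0.5]
width: 0.0622
```

Call:
jog_arm(
  deltas=[
    [0,0,0.03,0,0,0],
    [0,0,0.05,0,0,0],
    [0,0,0.06,0,0,0],
    [0,0,0.06,0,0,0],
    [0,0,0.06,0,0,0],
  ],
)

```text
time_s: 23.3
ee_pos: [0.5006, -0.0345, 0.3704]
tcp_rot: [[1.0, 0.014, 0.004], [0.014, -1.0, -0.003], [0.004, 0.003, -1.0]]
force: [-0.7, 0.1, -1.3]
width: 0.0621
```

```bash
python3 look.py w13; python3 - <<'E'
from wr import *
d={}
for n in("top","side"):
    d[n]=camera(n)
f=d["top"]["frame"];cv2.imwrite("pics/t13.png",cv2.resize(f[100:285,120:410],None,fx=2.75,fy=2.75,interpolation=cv2.INTER_CUBIC))
f=d["side"]["frame"];cv2.imwrite("pics/s13.png",cv2.resize(f[110:384,170:370],None,fx=2.15,fy=2.15,interpolation=cv2.INTER_CUBIC))
pickle.dump(d,open("c13.pkl","wb"))
E
```

```text
23.3 [ 0.5006 -0.0345  0.3704] [[1.0, 0.014, 0.004], [0.014, -1.0, -0.003], [0.004, 0.003, -1.0]] 0.062142060882686895 [-0.65279354  0.05497899 -1.27106474]
```

View pics/w13.png

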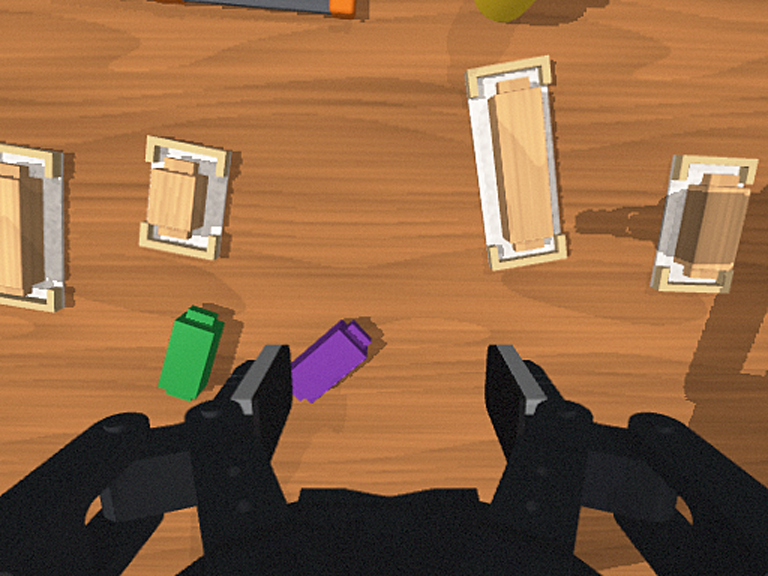

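View pics/s13.png

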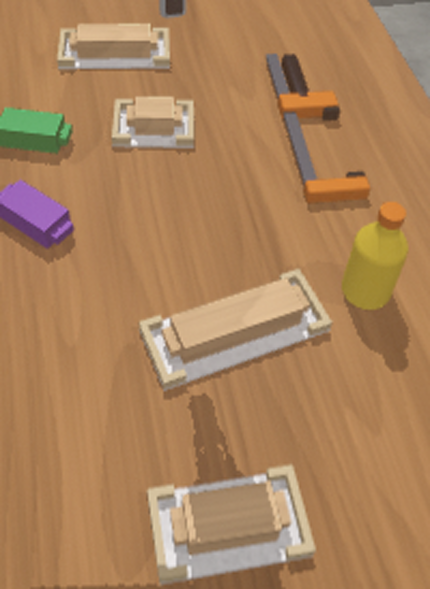

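View pics/t13.png

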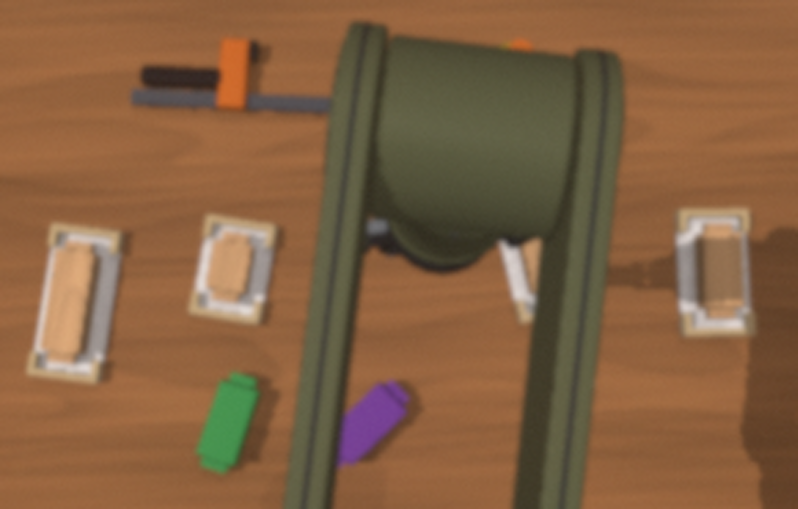

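```bash
python3 - <<'E'
from h import *
d=pickle.load(open("c13.pkl","rb"))
pose=dict(a=(.5205,.184,-10.8,.056),b=(.4998,-.378,-1.4,.086),c=(.487,.3685,-8.8,.116),d=(.5562,-.169,10.9,.146))
for n,r in(("top",(slice(100,285),slice(120,410))),("side",(slice(110,384),slice(150,350)))):
    s=4 if n=="side" else 2.75; f=d[n]["frame"][r];s=2.15 if n=="side" else 2.75
    g=cv2.resize(f,None,fx=s,fy=s,interpolation=cv2.INTER_CUBIC)
    for k,(x,y,a,l) in pose.items():
        c,si=np.cos(np.radians(a)),np.sin(np.radians(a))
        P=[[x+u*c-v*si,y+u*si+v*c,.04] for u,v in((l/2,.0225),(l/2,-.0225),(-l/2,-.0225),(-l/2,.0225))]
        q=(proj(d[n],P)-[r[1].start,r[0].start]+.5)*s-.5
        cv2.polylines(g,[np.round(q).astype(np.int32)],True,(0,0,255),1)
    cv2.imwrite(f"pics/o_{n}.png",g)
E
```

```text
(no output)
```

View pics/o_top.png

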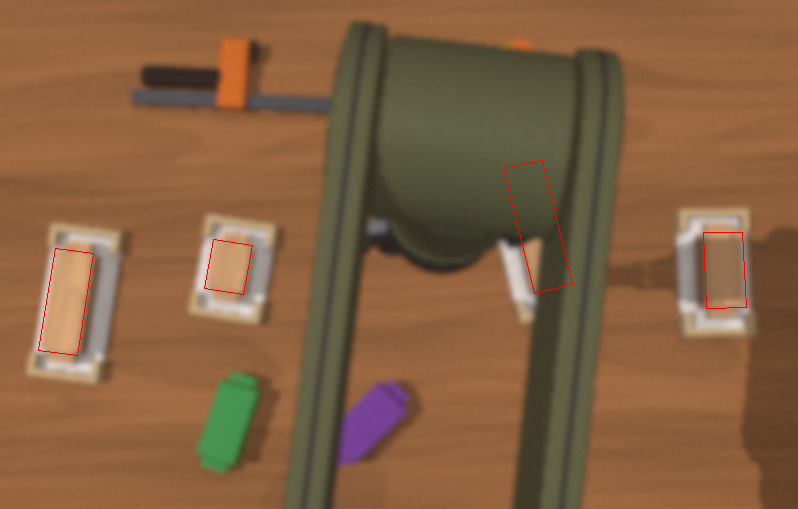

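View pics/o_side.png

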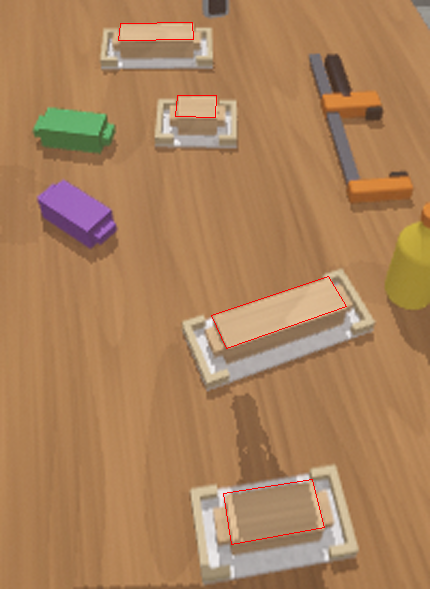

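All four rails line up with the centred overlays in the side view, and a, b and c also do in the top view. The bottle and clamp look unmoved, so I am handing in.

```bash
python3 -c "
from cell import job
print(job.finish_job())"
```

```text
the job is handed in; nothing more can be done
None
```

I took the stack apart and laid each rail in the tray for its length, same face up, then handed the job in at about 23.4 s. `finish_job` gives no verdict, so success is judged only from my own checks.

- **Placement:** I overlaid where a centred rail on each tray floor should appear. All four matched within a few mm in the side view, and rails a, b and c matched in the top view. Rail d was partly hidden by the arm from above, so only the side and wrist views confirm it.
- **Gripper and bystanders:** The gripper was open and clear, at about 0.37 m. By eye, the glue bottle and bar clamp had not moved, nor had the green and purple look-alikes.
- **Disagreement:** The wrist camera put objects up to about 5 mm off in y compared with the top camera and with where the jaws closed. I placed the rails using the top camera's tray positions and checked them against the trays close up.

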